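# Feed the fruit crusher and hold its dead-man lever

## Task

Clear the two spoiled plums off the small wooden board into the open steel hopper of the blue fruit-waste crusher. Only when both are in, push the orange pad of the sprung run lever down with the fingers until the lever is level, its pointer on the green band and never on into the red (the cut-out), keep it there for three seconds, and finish while still holding it there. Leave the board and everything else where it stands.

Things in the scene. Friction and masses are not known exactly. Their poses are not given: they have to be found in the camera images.
- board: light brown cutting board, 115 x 190 x 12 mm, lying loose on the table; origin at the centre of its underside, x along the 115 mm side, y along the 190 mm side, z up. The two plums stand on it.
- plum_a: dark red plum, about 20 mm across and 18 to 19 mm high, 10 to 20 g; origin at the centre of its underside. Firm, does not roll readily.
- plum_b: a second dark red plum, the same size and mass; origin at the centre of its underside.
- crusher: blue fruit-waste crusher fixed to the table; base plate 170 (x) x 240 (y) mm, origin at the centre of its underside, z up, front to its -x. On its +y half a housing with an open steel hopper, centred at y = +45 mm; on its -y half the run lever, centre line y = -78 mm. A thin upright travel scale, 112 mm high, stands 27 mm outside (-y of) the lever at x = 0: white, green, white, red downward.
- hopper_floor (a point): centre of the hopper's inner floor, 55 mm above the table; the hopper is 140 (x) x 110 (y) mm inside, 150 x 120 mm outside, and its rim is 110 mm above the table (55 mm above this point). Axes as the crusher's.
- lever_axle (a point): axle of the run lever, 90 mm above the table, at x = +50, y = -78 mm in the crusher's frame, along the crusher's y; the lever reaches forward from it, to the crusher's -x. Axes as the crusher's; does not move.
- lever_pad (a point): centre of the upper face of the orange pad at the front end of the run lever (pad 42 mm along the lever, 32 mm wide, 14 mm thick), 105 mm from the axle. It moves with the lever: about 126 mm above the table at rest; with the lever level it is 97 mm above the table, at x = -55 mm, y = -78 mm in the crusher's frame.
- run_lever (a joint): lever angle in rad, growing as the pad is pushed down: 0 at rest (tilted 0.28 rad up to the front), 0.28 level. Green band 0.20 to 0.36 (level within 0.08 rad, 8 mm either way at the pad), red cut-out beyond 0.44, stop at 0.56. A spring returns it: at the pad about 4 N just to start, 10 N when level, 15 N at the stop.
- filled_cup: bystander: clear cup of pink plums, 113 mm across, 52 mm high, loose; origin at the centre of its underside.
- salt_jar: bystander: salt jar with a red cap, 45 mm across, 106 mm high, loose; origin at the centre of its underside.
- tape_roll: bystander: roll of tan packing tape lying flat, 83 mm across, 24 mm high, loose; origin at the centre of its underside.

How it is judged:
On the way, in this order (a step that is already met when the one before it is completed fails the run):
1. both plums lie in the hopper (x of plum_a in the frame of hopper_floor between -0.07 and 0.07 m and y of plum_a in the frame of hopper_floor between -0.055 and 0.055 m and z of plum_a in the frame of hopper_floor between -0.01 and 0.035 m and x of plum_b in the frame of hopper_floor between -0.07 and 0.07 m and y of plum_b in the frame of hopper_floor between -0.055 and 0.055 m and z of plum_b in the frame of hopper_floor between -0.01 and 0.035 m and linear speed of each of plum_a, plum_b below 0.03 m/s), for 0.2 s.
2. the fingers keep the run lever in the green band for three seconds (value of joint run_lever between 0.2 and 0.36 rad and contact force between the fingers and crusher above 3 N), for 3 s.
At the end, for the whole second after the job is handed in: Both plums lie at rest on the hopper's floor, and the fingers still push the run lever (over 3 N) and keep it in the green band, 0.20 to 0.36 rad (all of step 1 and all of step 2); the arm keeps its last pose, push and grip.
It fails at once if the run lever goes into the red cut-out (beyond 0.44 rad) (value of joint run_lever above 0.44 rad).
It fails at once if the run lever is pressed (beyond 0.15 rad) while a plum is still outside the hopper (value of joint run_lever above 0.15 rad and not ((x of plum_a in the frame of hopper_floor between -0.07 and 0.07 m and y of plum_a in the frame of hopper_floor between -0.055 and 0.055 m and z of plum_a in the frame of hopper_floor between -0.01 and 0.035 m) and (x of plum_b in the frame of hopper_floor between -0.07 and 0.07 m and y of plum_b in the frame of hopper_floor between -0.055 and 0.055 m and z of plum_b in the frame of hopper_floor between -0.01 and 0.035 m))).
It fails at once if the board or a bystander is shifted by more than 40 mm (distance of any of board, filled_cup, salt_jar, tape_roll from where it was at the start of the episode above 0.04 m).
It also fails if it takes over 67 s, if anything falls off the work surface, if the arm or the gripper's body presses on something with over 40 N, if the wrist force passes 120 N, or if a joint passes its speed limit or range.

## Robot

A 6-joint arm with a two-finger parallel gripper is mounted at the origin on a cart in front of the work surface, level with it; the furniture and walls round the work are solid. World frame = base frame: x ahead of the robot, y to its left, z up, the work surface at z = 0. Lengths are in m, angles in rad, forces in N, time in s.
With the tool pointing down it reaches from about 0.3 to 0.775 m from the base axis. Payload 14.6 kg.
Tool frame: the origin (TCP) lies on the mounting face of the last link; the fingertips stand 199 mm ahead of it and the grasp point (between the pads) lies 180 mm ahead of it; z points along the fingers, y is the line along which they close (so a half turn about z gives the same grasp; the last joint's range is limited). The gripper opens to 94 mm and grips with 3 to 60 N. Pads are 16 mm wide; open, the fingers measure 119 mm over their backs; the gripper's body (75 mm by 177 mm) begins 78 mm behind the grasp point.
Start: joints at [-1.294, 0.3, 1.521, -0, 1.321, -0.067], TCP at [0.185, -0.518, 0.405] pointing down, gripper open.
Joint ranges: [-3.03, 3.03], [-0.79, 2.21], [0.23, 2.52], [-1.04, 4.18], [0, 3.07], [-2.55, 2.55]. Speed limits (rad/s): [2.22, 2.22, 2.57, 3.14, 3.14, 3.14].

## Interface

Orientations are given as a unit quaternion [w, x, y, z].
In Python, from plant import monitor, vision, ticket gives the robot as it stands.
- The arm moves only by the tool step_arm, never from a script. Its argument "steps" is a list of rows, each an object of numbers: "gripper": the finger opening in m, from 0 to 0.094; "dx", "dy", "dz": the shift along the tool's x, y, z in m; "roll": the turn about the tool's z in degrees. In form: [{"gripper": .., "dx": .., "dy": .., "dz": .., "roll": ..}, ...]. A call has 1 to 20 rows; each row is the pose to reach, as a shift and turn from the pose commanded when the call began, along the tool's axes at that moment; what a row does not reach only later rows make up. A row lasts 1/8 s, in which the tool goes at most 62.5 mm and 10.7 degrees, less where a joint would pass 70% of its speed; a pose out of reach is approached as far as the arm can. A call with a gripper value outside its range is refused whole. The fingers move at their own pace and stop on an object; "squeeze" is the grip in N (left out, the last holds). Time passes only in rows, so rows that repeat a pose let the fingers close. It gives the time, the measured TCP pose, the force, the opening and the grip force at its end, in the units of the state.
- monitor.get_obs(): the state, without advancing time (a new reading comes with each control period).
- vision.grab_frame(name): name is "side" or "top"; returns (picture, depth): 384x512x3 uint8, blue, green, red; 384x512 float32, m along the optical axis (not along the pixel's ray), 0 where there is no reading.
- vision.calibration(name): a dict with "fx", "fy", "cx", "cy" (pixels), "rvec" (rotation vector, rad) and "tvec" (3), from world to camera coordinates, as OpenCV has them. Camera axes: x right, y down, z forward; pixel columns grow to the right and rows downward; lengths in m; the calibration is good to about 2 mm. A picture is of the moment at which its call begins. calibration takes no time and is no camera call.
- ticket.sign_off(): hands the job in; it is judged then, once.
The state is a dict: "time_s": time; "joints": joint angles; "joint_vel": joint speeds; "effort": joint torques, N m; "ee_pos": TCP position; "tool_rot": TCP orientation; "force": force on the tool from outside, world axes, zero at the start; "wrist_torque": the same for the moment, N m; "finger_gap": opening from 0.0 (shut) to 1.0 (fully open); "grip_force": force on a finger pad.
Only numpy, scipy, OpenCV 4.12 (cv2) and the standard library are available. Lean on these libraries where they do the work, as an engineer would, in place of code of your own. Each camera call takes 0.05 s, during which the arm holds its last target. There are 200 camera calls.

## Working session

There is one attempt and no reset: what is moved stays moved. The work goes in short steps, Python scripts to look and compute and a tool call to move; the robot and the scene stay as the last step left them, time stands still between calls to the robot, and variables do not carry over. Pictures are saved under pics/ and viewed, at most 10 in all, crops included, and the job is handed in when it is done.

Besides the shell and the picture viewer there is one more tool, called after "Emit:" by a JSON object that holds its "op" and its "data", one argument or row to a line. step_arm: Moves the arm, as the interface text tells. Its arguments: {"type":"object","properties":{"steps":{"type":"array","items":{"type":"object","properties":{"gripper":{"type":"number"},"dx":{"type":"number"},"dy":{"type":"number"},"dz":{"type":"number"},"roll":{"type":"number"}}}},"squeeze":{"type":"number"}},"required":["steps"]}

```bash
mkdir -p pics
cat > h.py <<'E'
import numpy as np, cv2
from plant import monitor, vision, ticket
def cal(n):
    c=vision.calibration(n);K=np.array([[c['fx'],0,c['cx']],[0,c['fy'],c['cy']],[0,0,1.]])
    R=cv2.Rodrigues(np.array(c['rvec'],float))[0];return K,R,np.array(c['tvec'],float).ravel()
def ray(n,u,v,z):
    K,R,t=cal(n);d=R.T@np.linalg.solve(K,[u,v,1]);o=-R.T@t;return o+d*(z-o[2])/d[2]
def cloud(n,dep):
    K,R,t=cal(n);v,u=np.mgrid[:384,:512];p=np.stack([(u-K[0,2])/K[0,0]*dep,(v-K[1,2])/K[1,1]*dep,dep],-1);return (p-t)@R
E
python3 - <<'E'
from h import *
s={}
for n in('top','side'):
    im,d=vision.grab_frame(n);cv2.imwrite(f'pics/{n}0.png',im);np.savez(f'{n}0.npz',im=im,d=d)
print(monitor.get_obs())
for n in('top','side'):
    K,R,t=cal(n);print(n,-R.T@t,R[2])
E
```

```text
{'time_s': 0.1, 'joints': array([-1.29357784e+00,  3.00412111e-01,  1.52150013e+00,  5.59866183e-06,
        1.32071095e+00, -6.66012692e-02]), 'joint_vel': array([ 0.00021057, -0.00080905, -0.0026654 ,  0.00117839,  0.0002787 ,
        0.00049994]), 'effort': array([ 1.56680089e-03, -5.32643831e+01, -3.53285658e+01,  7.09847454e-02,
        2.34783796e-02, -7.84910458e-05]), 'ee_pos': array([ 0.1853869 , -0.51778644,  0.40415283]), 'tool_rot': array([-5.12696156e-04,  9.85259840e-01,  1.71063678e-01, -5.14647964e-05]), 'force': array([ 0.07844926, -0.39305551,  0.56659811]), 'wrist_torque': array([-0.02777876,  0.02015589, -0.00037088]), 'grip_force': 0.0, 'finger_gap': 1.0003419451026117}
top [0.1487057  0.00786047 1.81076801] [ 0.20884034 -0.00728388 -0.97792262]
side [0.10981562 0.95622233 0.75386432] [ 0.32470078 -0.78122964 -0.53315068]
```

View pics/top0.png

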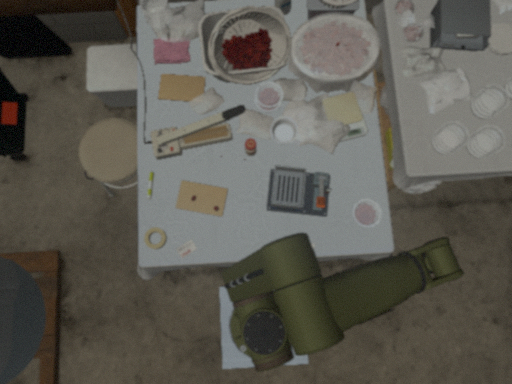

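View pics/side0.png

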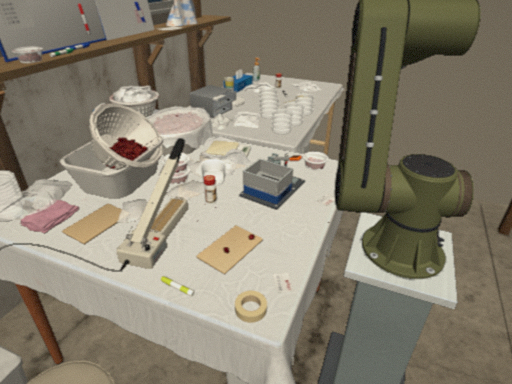

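The top view shows the board at about (202,198) with plums at (194,198) and (216,208). The crusher is at about (298,191), with its hopper on the left and the orange pad near (321,203). The cup is at (367,213), the jar at (250,146) and the tape at (155,238). I'll measure these next.

Run:
```python
from h import *
S={n:np.load(f'{n}0.npz') for n in('top','side')}
im=S['top']['im'];hsv=cv2.cvtColor(im,cv2.COLOR_BGR2HSV);P=cloud('top',S['top']['d'])
# board
m=np.zeros(im.shape[:2],np.uint8);m[175:222,170:235]=1
g=cv2.GaussianBlur(im,(0,0),.7).astype(int)
bm=((g[...,2]-g[...,0]>25)&(m>0)).astype(np.uint8)
c=max(cv2.findContours(bm,0,2)[0],key=cv2.contourArea)
h=cv2.convexHull(c).reshape(-1,2)
w=np.array([ray('top',u,v,.012)[:2] for u,v in h],np.float32);print('board',cv2.minAreaRect(w))
for n,(x0,x1,y0,y1) in(('top',(185,225,190,215)),('side',(215,262,228,256))):
    I=S[n]['im'].astype(int)[y0:y1,x0:x1];dk=(I.sum(-1)<230).astype(np.uint8)
    k,l,st,ce=cv2.connectedComponentsWithStats(dk)
    for i in range(1,k):
        if st[i,4]>5:
            u,v=ce[i]+[x0,y0];print(n,'plum',u,v,st[i],ray(n,u,v,.021))
# crusher: depth points
z=P[...,2];b=(P[...,0]>.2)&(P[...,0]<.75)&(P[...,1]>-.45)&(P[...,1]<0.1)
r=b&(z>.1)&(z<.118);r[:160]=0;r[:,:262]=0;r[:,335:]=0;r[220:]=0
w=P[r][:,:2].astype(np.float32);print('rim',cv2.minAreaRect(w),len(w))
o=((hsv[...,0]<14)&(hsv[...,1]>150)&(hsv[...,2]>120));o[:190]=0;o[:,:305]=0;o[:,335:]=0;o[220:]=0
v,u=np.nonzero(o);print('pad px',u.mean(),v.mean(),len(u),ray('top',u.mean(),v.mean(),.124),np.median(P[o],0))
cr=cv2.resize(im[160:225,165:345],None,fx=4.4,fy=4.4,interpolation=2);cv2.imwrite('pics/tc.png',cr)
cr=cv2.resize(S['side']['im'][145:275,190:335],None,fx=4.5,fy=4.5,interpolation=2);cv2.imwrite('pics/sc.png',cr)
```

```text
board ((0.49614325165748596, 0.21353206038475037), (0.18488267064094543, 0.11007291078567505), 76.01483154296875)
top plum 193.41666666666666 197.75 [ 7  6  4  4 12] [0.49592462 0.2436243  0.021     ]
top plum 216.0 208.2 [30 17  3  4 10] [0.44895407 0.15651078 0.021     ]
side plum 251.25 236.4375 [34  7  5  4 16] [0.44698523 0.15486882 0.021     ]
side plum 225.94736842105263 249.78947368421052 [ 9 20  5  5 19] [0.49282725 0.24306493 0.021     ]
rim ((0.49522802233695984, -0.17653219401836395), (0.21750964224338531, 0.15269330143928528), 80.44175720214844) 312
pad px 320.0 205.5 12 [ 0.4186543  -0.23607003  0.124     ] [ 0.41779761 -0.23547727  0.12994895]
```

View pics/tc.png

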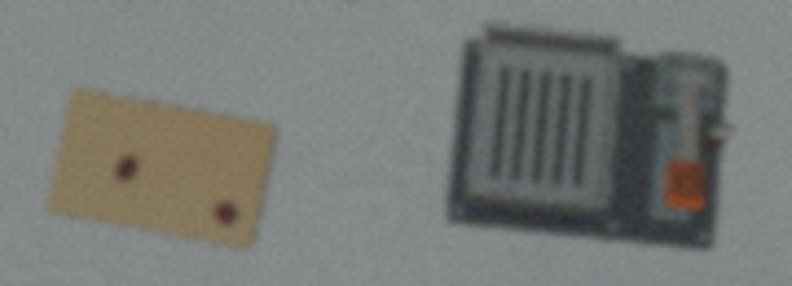

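View pics/sc.png

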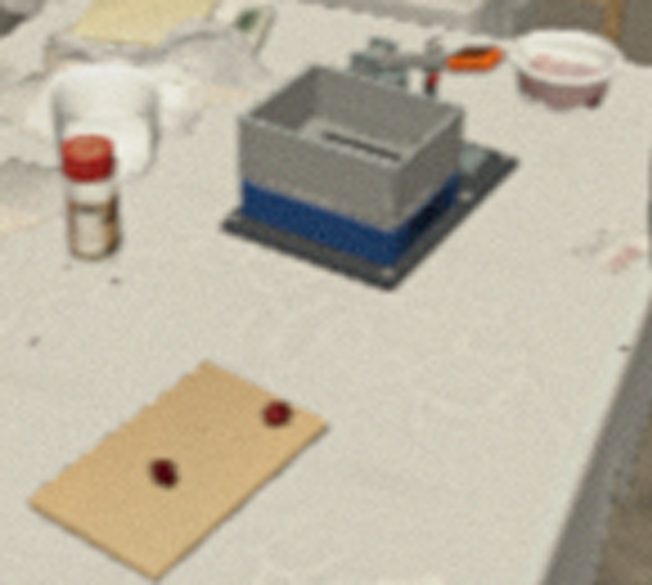

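The crops show the crusher turned about -4°. In the top crop, the plate's front corners are at (450,220) and (712,245), and the hopper interior spans about 485–605. The orange pad is at (687,187), and both plums stand free. Next I'll get the crusher pose.

Run:
```python
from h import *
f=lambda x,y:((x+.5)/4.4-.5+165,(y+.5)/4.4-.5+160)
for nm,p,z in(('FL',(449,221),.008),('FR',(712,247),.008),('rimFL',(467,207),.11),('rimFR',(610,212),.11),('rimBL',(478,45),.11),('rimBR',(620,50),.11),('padFL',(667,207),.121),('padFR',(705,211),.121),('padBL',(669,163),.13),('padBR',(707,163),.13)):
    print(nm,ray('top',*f(*p),z).round(4))
g=lambda x,y:((x+.5)/4.5-.5+190,(y+.5)/4.5-.5+145)
for nm,p,z in(('s rim back-left(+x+y)',(241,120),.11),('s rim(-x+y)',(391,187),.11),('s (-x-y)',(462,108),.11),('s(+x-y)',(317,66),.11),('plate(-x+y)',(388,290),.008),('plate(+x+y)',(222,228),.008),('plate(-x,-y)',(518,160),.008),('pad',(475,55),.126)):
    print(nm,ray('side',*g(*p),z).round(4))
```

```text
FL [ 0.4326 -0.0416  0.008 ]
FR [ 0.395  -0.2745  0.008 ]
rimFL [ 0.4276 -0.0548  0.11  ]
rimFR [ 0.416  -0.1752  0.11  ]
rimBL [ 0.5679 -0.0735  0.11  ]
rimBR [ 0.5561 -0.1951  0.11  ]
padFL [ 0.4157 -0.2221  0.121 ]
padFR [ 0.4103 -0.2537  0.121 ]
padBL [ 0.4514 -0.2258  0.13  ]
padBR [ 0.4495 -0.2576  0.13  ]
s rim back-left(+x+y) [ 0.5789 -0.0753  0.11  ]
s rim(-x+y) [ 0.4313 -0.0275  0.11  ]
s (-x-y) [ 0.4192 -0.1686  0.11  ]
s(+x-y) [ 0.5576 -0.1889  0.11  ]
plate(-x+y) [ 0.4315 -0.035   0.008 ]
plate(+x+y) [ 0.5915 -0.0629  0.008 ]
plate(-x,-y) [ 0.3917 -0.2744  0.008 ]
pad [ 0.4297 -0.2351  0.126 ]
```

Emit:
{"op": "step_arm", "data": {
  "steps": [
    {"roll":10,"gripper":0.05},
    {"roll":20,"gripper":0.05},
    {"roll":20,"gripper":0.05}
  ]
}}

```text
validation failed for argument at $.st...
```

Emit:
{"op": "step_arm", "data": {
  "steps": [
    {"gripper":0.05,"dx":0.0,"dy":0.0,"dz":0.0,"roll":10.0},
    {"gripper":0.05,"dx":0.0,"dy":0.0,"dz":0.0,"roll":20.0},
    {"gripper":0.05,"dx":0.0,"dy":0.0,"dz":0.0,"roll":20.0}
  ],
  "squeeze": 10
}}

```text
time_s: 0.48
ee_pos: [0.1854, -0.5178, 0.4044]
tool_rot: [-0.0, 1.0, -0.002, -0.0]
force: [0.5, 0.9, 0.3]
finger_gap: 0.719
grip_force: 0.0
```

Emit:
{"op": "step_arm", "data": {
  "steps": [
    {"gripper":0.05,"dx":0.022,"dy":-0.056,"dz":0,"roll":20},
    {"gripper":0.05,"dx":0.044,"dy":-0.112,"dz":0,"roll":20},
    {"gripper":0.05,"dx":0.066,"dy":-0.168,"dz":0,"roll":20},
    {"gripper":0.05,"dx":0.088,"dy":-0.224,"dz":0,"roll":20}
  ]
}}

```text
time_s: 0.98
ee_pos: [0.2748, -0.2924, 0.4046]
tool_rot: [0.0, 0.985, -0.174, 0.0]
force: [1.5, -0.4, -0.9]
finger_gap: 0.534
grip_force: 0.0
```

Emit:
{"op": "step_arm", "data": {
  "steps": [
    {"gripper":0.05,"dx":0.001,"dy":-0.053,"dz":0,"roll":-10},
    {"gripper":0.05,"dx":0.002,"dy":-0.106,"dz":0,"roll":-20},
    {"gripper":0.05,"dx":0.003,"dy":-0.16,"dz":0,"roll":-20},
    {"gripper":0.05,"dx":0.004,"dy":-0.213,"dz":0,"roll":-20},
    {"gripper":0.05,"dx":0.005,"dy":-0.266,"dz":0,"roll":-20},
    {"gripper":0.05,"dx":0.006,"dy":-0.32,"dz":0.0,"roll":-20},
    {"gripper":0.05,"dx":0.007,"dy":-0.373,"dz":0.03,"roll":-20},
    {"gripper":0.05,"dx":0.009,"dy":-0.426,"dz":0.06,"roll":-20},
    {"gripper":0.05,"dx":0.01,"dy":-0.48,"dz":0.1,"roll":-20},
    {"gripper":0.05,"dx":0.01,"dy":-0.48,"dz":0.125,"roll":-20},
    {"gripper":0.05,"dx":0.01,"dy":-0.48,"dz":0.135,"roll":-20},
    {"gripper":0.05,"dx":0.01,"dy":-0.48,"dz":0.135,"roll":-20}
  ]
}}

```text
time_s: 2.48
ee_pos: [0.4505, 0.152, 0.2698]
tool_rot: [0.0, 1.0, -0.002, -0.0]
force: [-0.5, -0.0, 0.3]
finger_gap: 0.535
grip_force: 0.0
```

Run:
```python
from h import *
im,d=vision.grab_frame('side');cv2.imwrite('pics/s1.png',cv2.resize(im[160:290,170:320],None,fx=4.5,fy=4.5,interpolation=2))
print(monitor.get_obs()['ee_pos'])
```

```text
[0.45064812 0.15198519 0.27052494]
```

View pics/s1.png

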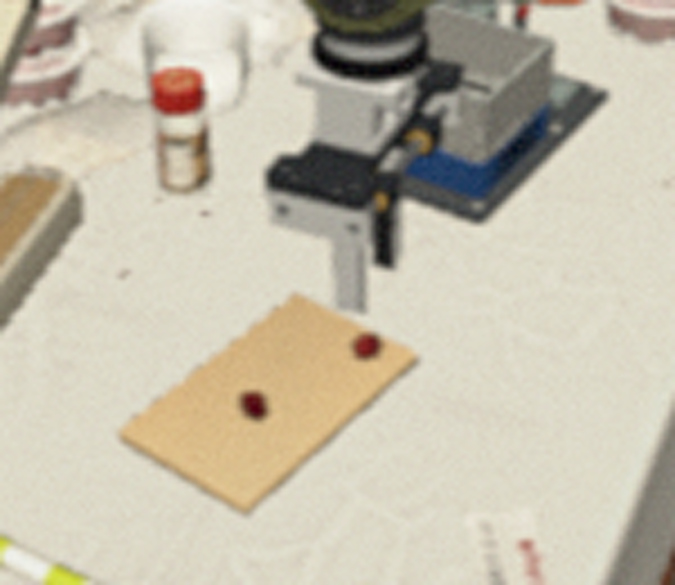

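The side view shows the open fingers above plum_b, which is at crop (367,346), with nothing in the way of the descent. I'll correct the offset, descend and grasp.

Emit:
{"op": "step_arm", "data": {
  "steps": [
    {"gripper":0.05,"dx":-0.0025,"dy":-0.0035,"dz":0.02,"roll":0},
    {"gripper":0.05,"dx":-0.0025,"dy":-0.0035,"dz":0.045,"roll":0},
    {"gripper":0.05,"dx":-0.0025,"dy":-0.0035,"dz":0.0545,"roll":0},
    {"gripper":0.05,"dx":-0.0025,"dy":-0.0035,"dz":0.0545,"roll":0},
    {"gripper":0.0,"dx":-0.0025,"dy":-0.0035,"dz":0.0545,"roll":0},
    {"gripper":0.0,"dx":-0.0025,"dy":-0.0035,"dz":0.0545,"roll":0},
    {"gripper":0.0,"dx":-0.0025,"dy":-0.0035,"dz":0.0545,"roll":0},
    {"gripper":0.0,"dx":-0.0025,"dy":-0.0035,"dz":0.0545,"roll":0},
    {"gripper":0.0,"dx":-0.0025,"dy":-0.0035,"dz":0.0545,"roll":0},
    {"gripper":0.0,"dx":-0.0025,"dy":-0.0035,"dz":0.0545,"roll":0}
  ],
  "squeeze": 10
}}

```text
time_s: 3.78
ee_pos: [0.4481, 0.156, 0.2154]
tool_rot: [-0.0, 1.0, -0.003, 0.0]
force: [-2.5, -0.1, 5.5]
finger_gap: 0.2
grip_force: 10.0
```

Emit:
{"op": "step_arm", "data": {
  "steps": [
    {"gripper":0,"dx":0,"dy":0,"dz":-0.03,"roll":0},
    {"gripper":0,"dx":0,"dy":0,"dz":-0.08,"roll":0},
    {"gripper":0,"dx":0.005,"dy":0.02,"dz":-0.13,"roll":0},
    {"gripper":0,"dx":0.02,"dy":0.07,"dz":-0.15,"roll":0},
    {"gripper":0,"dx":0.035,"dy":0.125,"dz":-0.15,"roll":0},
    {"gripper":0,"dx":0.05,"dy":0.18,"dz":-0.15,"roll":5},
    {"gripper":0,"dx":0.065,"dy":0.235,"dz":-0.15,"roll":9},
    {"gripper":0,"dx":0.073,"dy":0.27,"dz":-0.15,"roll":9},
    {"gripper":0,"dx":0.076,"dy":0.283,"dz":-0.15,"roll":9},
    {"gripper":0,"dx":0.076,"dy":0.283,"dz":-0.15,"roll":9}
  ]
}}

```text
time_s: 5.03
ee_pos: [0.5225, -0.1274, 0.3648]
tool_rot: [-0.0, 0.997, -0.081, -0.0]
force: [-0.3, 0.9, 0.2]
finger_gap: 0.196
grip_force: 10.0
```

Run:
```python
from h import *
im,d=vision.grab_frame('side');cv2.imwrite('pics/s2.png',cv2.resize(im[110:260,190:340],None,fx=4,fy=4,interpolation=2))
o=monitor.get_obs();print(o['ee_pos'],o['finger_gap'],o['grip_force'],o['force'])
```

```text
[ 0.52240746 -0.1267541   0.36494497] 0.19680560584549617 9.999958276748657 [-0.25906371 -0.25004884 -0.1143843 ]
```

View pics/s2.png

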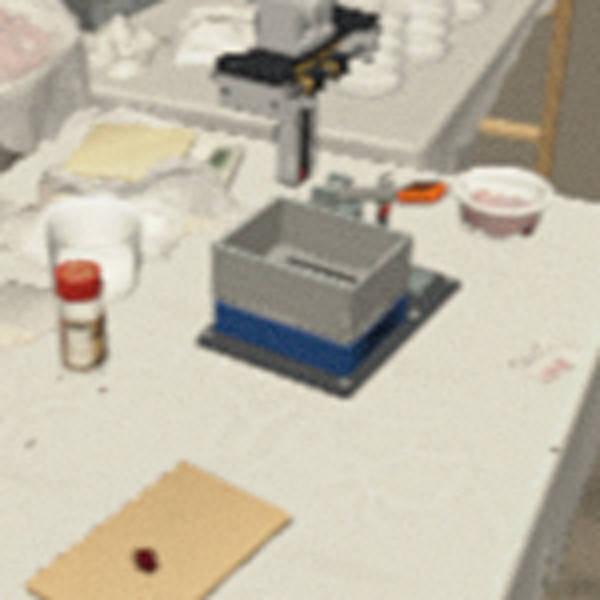

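Plum_b is gone from the board and a red spot shows between the fingertips above the hopper at crop (303,175). I'll lower it in and release.

Emit:
{"op": "step_arm", "data": {
  "steps": [
    {"gripper":0,"dx":0,"dy":0,"dz":0.04,"roll":0},
    {"gripper":0,"dx":0,"dy":0,"dz":0.08,"roll":0},
    {"gripper":0,"dx":0,"dy":0,"dz":0.096,"roll":0},
    {"gripper":0,"dx":0,"dy":0,"dz":0.096,"roll":0},
    {"gripper":0,"dx":0,"dy":0,"dz":0.096,"roll":0},
    {"gripper":0.045,"dx":0,"dy":0,"dz":0.096,"roll":0},
    {"gripper":0.045,"dx":0,"dy":0,"dz":0.096,"roll":0},
    {"gripper":0.045,"dx":0,"dy":0,"dz":0.096,"roll":0},
    {"gripper":0.045,"dx":0,"dy":0,"dz":0.096,"roll":0},
    {"gripper":0.045,"dx":0,"dy":0,"dz":0.06,"roll":0},
    {"gripper":0.045,"dx":0,"dy":0,"dz":0.0,"roll":0},
    {"gripper":0.045,"dx":0,"dy":0,"dz":0.0,"roll":0}
  ]
}}

```text
time_s: 6.58
ee_pos: [0.5228, -0.1275, 0.3695]
tool_rot: [0.001, 0.997, -0.081, 0.004]
force: [-0.3, 0.1, 0.1]
finger_gap: 0.476
grip_force: 0.0
```

Emit:
{"op": "step_arm", "data": {
  "steps": [
    {"gripper":0.05,"dx":-0.013,"dy":-0.052,"dz":0,"roll":0},
    {"gripper":0.05,"dx":-0.026,"dy":-0.105,"dz":0,"roll":-4},
    {"gripper":0.05,"dx":-0.039,"dy":-0.16,"dz":0,"roll":-9},
    {"gripper":0.05,"dx":-0.052,"dy":-0.213,"dz":0,"roll":-9},
    {"gripper":0.05,"dx":-0.065,"dy":-0.266,"dz":0.01,"roll":-9},
    {"gripper":0.05,"dx":-0.078,"dy":-0.318,"dz":0.04,"roll":-9},
    {"gripper":0.05,"dx":-0.0885,"dy":-0.3613,"dz":0.07,"roll":-9},
    {"gripper":0.05,"dx":-0.0885,"dy":-0.3613,"dz":0.095,"roll":-9},
    {"gripper":0.05,"dx":-0.0885,"dy":-0.3613,"dz":0.095,"roll":-9},
    {"gripper":0.05,"dx":-0.0885,"dy":-0.3613,"dz":0.095,"roll":-9}
  ]
}}

```text
time_s: 7.82
ee_pos: [0.4939, 0.2431, 0.2709]
tool_rot: [-0.0, 1.0, -0.003, 0.0]
force: [-0.3, -0.7, 0.8]
finger_gap: 0.533
grip_force: 0.0
```

Run:
```python
from h import *
im,d=vision.grab_frame('side');cv2.imwrite('pics/s3.png',cv2.resize(im[140:290,170:320],None,fx=4,fy=4,interpolation=2))
k,l,st,ce=cv2.connectedComponentsWithStats((im[225:275,205:262].astype(int).sum(-1)<200).astype(np.uint8))
for i in range(1,k):
    if st[i,4]>5: print(ce[i]+[205,225],st[i,4],ray('side',*(ce[i]+[205,225]),.021))
t,_=vision.grab_frame('top');I=t[170:215,265:305].astype(int);m=(I[...,2]-I[...,1]>20)
v,u=np.nonzero(m);print('red in hopper top',len(u), [ray('top',u.mean()+265,v.mean()+170,.065)] if len(u) else '')
o=monitor.get_obs();print(o['ee_pos'],o['tool_rot'])
```

```text
[229.90909091 227.86363636] 22 [0.52842492 0.14323031 0.021     ]
[225.84615385 249.46153846] 13 [0.49376592 0.24188078 0.021     ]
red in hopper top 8 [array([ 0.52695664, -0.12591145,  0.065     ])]
[0.49391626 0.24299004 0.27130561] [-3.46397384e-04  9.99994879e-01 -3.07037804e-03  8.33492052e-04]
```

View pics/s3.png

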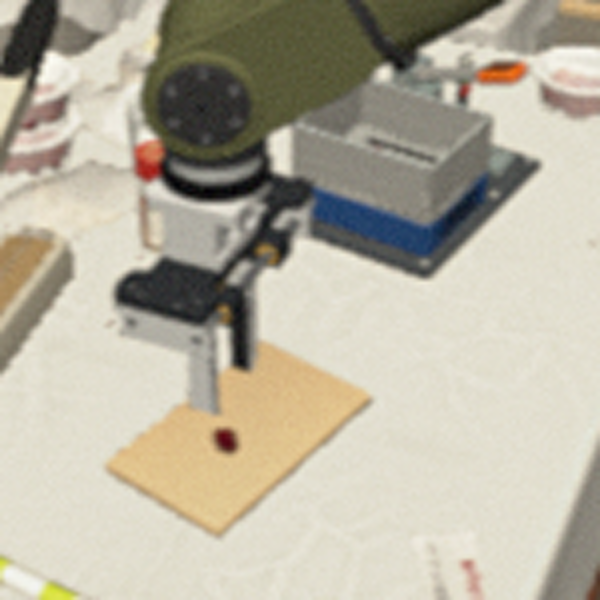

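The gripper is centred over plum_a, at crop (226,440). The top view shows plum_b in the hopper at (0.527,-0.126), where I aimed. I'll grasp plum_a and lift.

Emit:
{"op": "step_arm", "data": {
  "steps": [
    {"gripper":0.05,"dx":0,"dy":0,"dz":0.02,"roll":0},
    {"gripper":0.05,"dx":0,"dy":0,"dz":0.045,"roll":0},
    {"gripper":0.05,"dx":0,"dy":0,"dz":0.0545,"roll":0},
    {"gripper":0.05,"dx":0,"dy":0,"dz":0.0545,"roll":0},
    {"gripper":0.0,"dx":0,"dy":0,"dz":0.0545,"roll":0},
    {"gripper":0.0,"dx":0,"dy":0,"dz":0.0545,"roll":0},
    {"gripper":0.0,"dx":0,"dy":0,"dz":0.0545,"roll":0},
    {"gripper":0.0,"dx":0,"dy":0,"dz":0.0545,"roll":0},
    {"gripper":0.0,"dx":0,"dy":0,"dz":0.0545,"roll":0},
    {"gripper":0.0,"dx":0,"dy":0,"dz":0.0545,"roll":0},
    {"gripper":0.0,"dx":0,"dy":0,"dz":0.03,"roll":0},
    {"gripper":0.0,"dx":0,"dy":0,"dz":-0.02,"roll":0},
    {"gripper":0.0,"dx":0,"dy":0,"dz":-0.07,"roll":0},
    {"gripper":0.0,"dx":0,"dy":0,"dz":-0.095,"roll":0},
    {"gripper":0.0,"dx":0,"dy":0,"dz":-0.095,"roll":0}
  ],
  "squeeze": 10
}}

```text
time_s: 9.8
ee_pos: [0.4936, 0.2434, 0.3665]
tool_rot: [-0.001, 1.0, -0.003, 0.001]
force: [-0.3, 0.5, -0.2]
finger_gap: 0.196
grip_force: 10.0
```

Emit:
{"op": "step_arm", "data": {
  "steps": [
    {"gripper":0,"dx":-0.003,"dy":0.05,"dz":0,"roll":0},
    {"gripper":0,"dx":-0.006,"dy":0.1,"dz":0,"roll":0},
    {"gripper":0,"dx":-0.008,"dy":0.15,"dz":0,"roll":0},
    {"gripper":0,"dx":-0.011,"dy":0.2,"dz":0,"roll":3},
    {"gripper":0,"dx":-0.014,"dy":0.25,"dz":0,"roll":6},
    {"gripper":0,"dx":-0.017,"dy":0.3,"dz":0,"roll":9},
    {"gripper":0,"dx":-0.019,"dy":0.345,"dz":0,"roll":9},
    {"gripper":0,"dx":-0.02,"dy":0.362,"dz":0,"roll":9},
    {"gripper":0,"dx":-0.02,"dy":0.362,"dz":0,"roll":9},
    {"gripper":0,"dx":-0.02,"dy":0.362,"dz":0.04,"roll":9},
    {"gripper":0,"dx":-0.02,"dy":0.362,"dz":0.08,"roll":9},
    {"gripper":0,"dx":-0.02,"dy":0.362,"dz":0.098,"roll":9},
    {"gripper":0,"dx":-0.02,"dy":0.362,"dz":0.098,"roll":9},
    {"gripper":0,"dx":-0.02,"dy":0.362,"dz":0.098,"roll":9}
  ]
}}

```text
time_s: 11.55
ee_pos: [0.472, -0.1178, 0.2679]
tool_rot: [0.0, 0.997, -0.081, 0.0]
force: [0.6, 0.1, 0.5]
finger_gap: 0.196
grip_force: 10.0
```

Emit:
{"op": "step_arm", "data": {
  "steps": [
    {"gripper":0.045,"dx":0,"dy":0,"dz":0,"roll":0},
    {"gripper":0.045,"dx":0,"dy":0,"dz":0,"roll":0},
    {"gripper":0.045,"dx":0,"dy":0,"dz":0,"roll":0},
    {"gripper":0.045,"dx":0,"dy":0,"dz":0,"roll":0},
    {"gripper":0.045,"dx":0,"dy":0,"dz":-0.04,"roll":0},
    {"gripper":0.045,"dx":0,"dy":0,"dz":-0.1,"roll":0},
    {"gripper":0.0,"dx":0,"dy":0,"dz":-0.1,"roll":0},
    {"gripper":0.0,"dx":0,"dy":0,"dz":-0.1,"roll":0}
  ]
}}

```text
time_s: 12.55
ee_pos: [0.4715, -0.1184, 0.3665]
tool_rot: [-0.0, 0.997, -0.081, -0.0]
force: [-0.5, 0.3, -0.2]
finger_gap: 0.303
grip_force: 0.0
```

Emit:
{"op": "step_arm", "data": {
  "steps": [
    {"gripper":0,"dx":-0.008,"dy":0.05,"dz":0,"roll":0},
    {"gripper":0,"dx":-0.016,"dy":0.1,"dz":0,"roll":0},
    {"gripper":0,"dx":-0.0206,"dy":0.1246,"dz":0,"roll":0},
    {"gripper":0,"dx":-0.0206,"dy":0.1246,"dz":0.01,"roll":0},
    {"gripper":0,"dx":-0.0206,"dy":0.1246,"dz":0.015,"roll":0},
    {"gripper":0,"dx":-0.0206,"dy":0.1246,"dz":0.015,"roll":0}
  ]
}}

```text
time_s: 13.3
ee_pos: [0.4315, -0.2372, 0.3512]
tool_rot: [-0.0, 0.997, -0.08, -0.001]
force: [-0.3, 1.0, -0.6]
finger_gap: 0.011
grip_force: 0.0
```

Run:
```python
from h import *
t,d=vision.grab_frame('top');s,_=vision.grab_frame('side')
I=t[165:215,262:308].astype(int);m=(I[...,2]-I[...,1]>18)
k,l,st,ce=cv2.connectedComponentsWithStats(m.astype(np.uint8))
for i in range(1,k): print(st[i],ray('top',*(ce[i]+[262,165]),.065))
a=cv2.resize(t[160:225,262:342],None,fx=6,fy=6,interpolation=2)[:390,:400];b=cv2.resize(s[120:217,235:332],None,fx=4.02,fy=4.02,interpolation=2)[:390,:390]
cv2.imwrite('pics/m4.png',np.hstack([a,b]))
o=monitor.get_obs();print(o['ee_pos'],o['finger_gap'],o['time_s'])
```

```text
[24 16  3  4 10] [ 0.52666637 -0.12579326  0.065     ]
[22 29  4  4 11] [ 0.47459864 -0.11703194  0.065     ]
[ 0.43151971 -0.23745958  0.35208738] 0.0020580466871559823 13.4
```

View pics/m4.png

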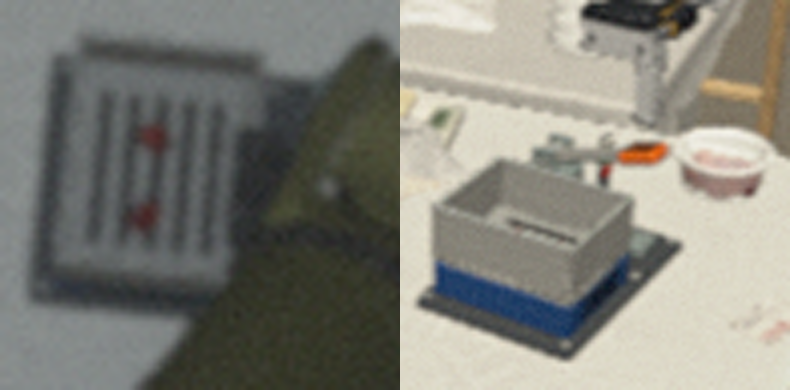

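Both plums show in the hopper, at left crop (153,137) and (145,215). The closed fingers hang over the orange pad, at right crop (648,120) and (643,150). I'll press down in stages.

Emit:
{"op": "step_arm", "data": {
  "steps": [
    {"gripper":0,"dx":0,"dy":0,"dz":0.01,"roll":0},
    {"gripper":0,"dx":0,"dy":0,"dz":0.02,"roll":0},
    {"gripper":0,"dx":0,"dy":0,"dz":0.027,"roll":0},
    {"gripper":0,"dx":0,"dy":0,"dz":0.032,"roll":0},
    {"gripper":0,"dx":0,"dy":0,"dz":0.037,"roll":0},
    {"gripper":0,"dx":0,"dy":0,"dz":0.037,"roll":0},
    {"gripper":0,"dx":0,"dy":0,"dz":0.037,"roll":0}
  ]
}}

```text
time_s: 14.28
ee_pos: [0.4312, -0.2382, 0.3153]
tool_rot: [0.0, 0.997, -0.081, 0.0]
force: [-1.0, 0.2, 5.9]
finger_gap: 0.004
grip_force: 2.6
```

Emit:
{"op": "step_arm", "data": {
  "steps": [
    {"gripper":0,"dx":0,"dy":0,"dz":0.005,"roll":0},
    {"gripper":0,"dx":0,"dy":0,"dz":0.01,"roll":0},
    {"gripper":0,"dx":0,"dy":0,"dz":0.014,"roll":0},
    {"gripper":0,"dx":0,"dy":0,"dz":0.017,"roll":0},
    {"gripper":0,"dx":0,"dy":0,"dz":0.019,"roll":0},
    {"gripper":0,"dx":0,"dy":0,"dz":0.019,"roll":0},
    {"gripper":0,"dx":0,"dy":0,"dz":0.019,"roll":0},
    {"gripper":0,"dx":0,"dy":0,"dz":0.019,"roll":0}
  ]
}}

```text
time_s: 15.28
ee_pos: [0.4309, -0.2382, 0.2963]
tool_rot: [0.0, 0.997, -0.081, -0.001]
force: [-6.8, 0.3, 9.4]
finger_gap: 0.005
grip_force: 4.7
```

Run:
```python
from h import *
s,_=vision.grab_frame('side')
cv2.imwrite('pics/m5.png',cv2.resize(s[135:195,255:315],None,fx=9,fy=9,interpolation=2))
h=cv2.cvtColor(s,cv2.COLOR_BGR2HSV);m=(h[...,0]<14)&(h[...,1]>150)&(h[...,2]>120);m[:140]=0;m[180:]=0;m[:,270:];m[:,:280]=0;m[:,310:]=0
v,u=np.nonzero(m);print(len(u),u.mean(),v.mean(),ray('side',u.mean(),v.mean(),.094))
f=[]
for i in range(6):
    vision.grab_frame('side');o=monitor.get_obs();f.append(o['force'])
print(o['ee_pos'],np.mean(f,0),o['time_s'])
```

```text
37 295.5405405405405 165.16216216216216 [ 0.42356255 -0.22828988  0.094     ]
[ 0.43088682 -0.23820362  0.2963278 ] [-7.86409961  0.74690813  9.3979987 ] 15.625
```

View pics/m5.png

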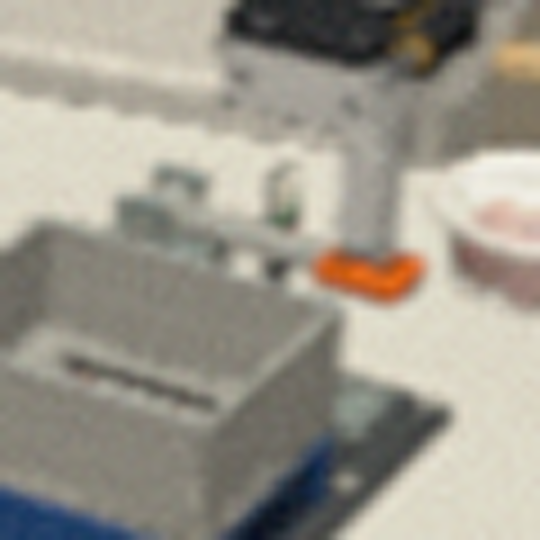

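The fingers rest on the orange pad at crop (370,270). The lever looks level, and green shows on the scale just beside it at (285,210). The 9.4 N force fits that too, so I'll hold for 4 s.

Emit:
{"op": "step_arm", "data": {
  "steps": [
    {"gripper":0,"dx":0,"dy":0,"dz":0,"roll":0},
    {"gripper":0,"dx":0,"dy":0,"dz":0,"roll":0},
    {"gripper":0,"dx":0,"dy":0,"dz":0,"roll":0},
    {"gripper":0,"dx":0,"dy":0,"dz":0,"roll":0},
    {"gripper":0,"dx":0,"dy":0,"dz":0,"roll":0},
    {"gripper":0,"dx":0,"dy":0,"dz":0,"roll":0},
    {"gripper":0,"dx":0,"dy":0,"dz":0,"roll":0},
    {"gripper":0,"dx":0,"dy":0,"dz":0,"roll":0},
    {"gripper":0,"dx":0,"dy":0,"dz":0,"roll":0},
    {"gripper":0,"dx":0,"dy":0,"dz":0,"roll":0},
    {"gripper":0,"dx":0,"dy":0,"dz":0,"roll":0},
    {"gripper":0,"dx":0,"dy":0,"dz":0,"roll":0},
    {"gripper":0,"dx":0,"dy":0,"dz":0,"roll":0},
    {"gripper":0,"dx":0,"dy":0,"dz":0,"roll":0},
    {"gripper":0,"dx":0,"dy":0,"dz":0,"roll":0},
    {"gripper":0,"dx":0,"dy":0,"dz":0,"roll":0}
  ]
}}

```text
time_s: 17.62
ee_pos: [0.4309, -0.2382, 0.2963]
tool_rot: [0.0, 0.997, -0.081, -0.001]
force: [-7.2, 1.4, 9.5]
finger_gap: 0.002
grip_force: 4.7
```

Emit:
{"op": "step_arm", "data": {
  "steps": [
    {"gripper":0,"dx":0,"dy":0,"dz":0,"roll":0},
    {"gripper":0,"dx":0,"dy":0,"dz":0,"roll":0},
    {"gripper":0,"dx":0,"dy":0,"dz":0,"roll":0},
    {"gripper":0,"dx":0,"dy":0,"dz":0,"roll":0},
    {"gripper":0,"dx":0,"dy":0,"dz":0,"roll":0},
    {"gripper":0,"dx":0,"dy":0,"dz":0,"roll":0},
    {"gripper":0,"dx":0,"dy":0,"dz":0,"roll":0},
    {"gripper":0,"dx":0,"dy":0,"dz":0,"roll":0},
    {"gripper":0,"dx":0,"dy":0,"dz":0,"roll":0},
    {"gripper":0,"dx":0,"dy":0,"dz":0,"roll":0},
    {"gripper":0,"dx":0,"dy":0,"dz":0,"roll":0},
    {"gripper":0,"dx":0,"dy":0,"dz":0,"roll":0},
    {"gripper":0,"dx":0,"dy":0,"dz":0,"roll":0},
    {"gripper":0,"dx":0,"dy":0,"dz":0,"roll":0},
    {"gripper":0,"dx":0,"dy":0,"dz":0,"roll":0},
    {"gripper":0,"dx":0,"dy":0,"dz":0,"roll":0}
  ]
}}

```text
time_s: 19.62
ee_pos: [0.4309, -0.2382, 0.2964]
tool_rot: [0.0, 0.997, -0.081, -0.001]
force: [-7.6, 0.7, 9.3]
finger_gap: 0.004
grip_force: 4.7
```

```bash
python3 -c "
from h import *
o=monitor.get_obs();print(o['ee_pos'],o['force'],o['time_s']);print(ticket.sign_off())"
```

```text
[ 0.43089128 -0.23822902  0.29635625] [-7.58125406  0.6769726   9.33082038] 19.625
the job is handed in; nothing more can be done
None
```

Both plums are in the hopper, and I handed the job in at 19.6 s with the fingers still holding the run lever level at about 9.4 N, after over 4 s there; sign-off returned no verdict.

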